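# Index the star-wheel punch to its widest tube and lock it

## Task

A cover board lies ready in the bench punch, but the punch is set to the wrong hole size. With a fingertip flick the punch's star wheel round, click by click, until its widest tube points straight down at the board, then push the lock slide fully forward so that its tongue stands between the two top tubes. Only touch and push, gently: grip and lift nothing, and leave the board and the things around the punch where they are.

Things in the scene. Friction and masses are not known exactly. Their poses are not given: they have to be found in the camera images.
- punch: Grey bench punch fixed to the table, base 190 x 124 x 12 mm. Origin at table height straight below the star wheel's centre; x points from the wheel back to its housing (away from the robot within 0.3 rad), y left, z up. Housing: 70 mm wide, x = 16 to 72 mm, top at z = 108 mm, two rails on it to z = 116 mm. The hand lever at the back right (x to 157, y = -57, z to 110 mm) is not used here.
- star_wheel (a joint): Turn of the star wheel in rad, endless both ways; grows clockwise as seen from the robot (wheel's top moves to the punch's -y). 0 or any whole turn: widest tube straight down. It clicks every 0.898 rad (a seventh of a turn): a spring plunger snaps it to the nearest click, with one tube straight down. It starts 2 or 3 clicks from the wanted setting, one way or the other.
- axle (a point): Centre of the star wheel, 82 mm above the table. The wheel stands upright in the punch's plane x = 0: a 44 mm hub, 16 mm thick, with seven plain round tubes like spokes, tips 58 mm from this point. From the widest, clockwise as seen from the robot, they are 12, 10, 8.5, 7, 6, 5, 4 mm thick. At rest the two top tubes lean 25.7 degrees to either side, tips at z = 134 mm, y = +25 and -25 mm.
- widest_tip (a point): Centre of the open end of the widest tube; it turns with the wheel. Pushing a top tube sideways near its tip with 3 to 5 N turns the wheel; once that tube is 5 degrees or more past upright, the wheel snaps on to the next click when the finger is lifted away. A fingertip lowered beside a top tube until its end is 36 to 40 mm above the axle bears well and still clears hub, housing and slide.
- anvil (a point): Point on the punch's bed straight below the axle, at z = 12 mm; the widest tube's tip is 12 mm above it when set.
- lock_slide (a joint): Travel of the lock slide in m: 0 is back (open), 0.020 is fully forward towards the wheel (the punch's -x), where it stops. It starts at 0 to 3 mm, takes about 2 N to move and stays where it is left. Its tongue, 10 mm wide, z = 109 to 115 mm, enters between the two top tubes and stops the wheel; a tube blocks it if the wheel is not at a click.
- lock_tab (a point): Middle of the flat rear face of the slide's upright finger tab, on top of the housing behind the wheel (x = 57, y = 0, z = 124.5 mm in the punch's frame when the slide is at 0). The tab is 30 mm wide, 10 mm thick, z = 117 to 132 mm; push this face towards the wheel. Behind it is only the flat housing top at z = 108 mm, which ends at x = 72 mm.
- cover_board: Loose brown board 100 x 90 x 4 mm lying flat on the punch's bed under the wheel, top at z = 16 mm; origin centre of its underside.
- glue_stick: Glue stick 26 mm across, 95 mm high, standing to the right of the punch; origin centre of its foot.
- staples_box: Small box 36 x 52 x 18 mm to the right of the punch; origin centre of its underside.
- bulldog_clip: Fold-back clip 32 x 48 x 13 mm lying to the right of the punch; origin centre of its underside.
- tin_red_a: Empty tin 84 mm across, 87 mm high, left of the punch; origin centre of its underside.
- tin_pink_b: Empty tin 76 mm across, 74 mm high, left of the punch; origin centre of its underside.
- candle_cup: Candle in a grey cup, 88 mm across and high, on the left; origin centre of its underside.
- match_box: Matchbox 66 x 112 x 23 mm, on the left; origin centre of its underside.

How it is judged:
On the way:
1. the widest tube points straight down (within 5 mm of straight below the axle) and the wheel rests there while the lock slide is still back (distance between widest_tip and anvil below 0.0135 m and horizontal distance between widest_tip and anvil below 0.005 m and value of joint lock_slide below 0.008 m and velocity of joint star_wheel between -0.2 and 0.2 rad/s), for 0.2 s.
At the end, for the whole second after the job is handed in: The widest tube points straight down at the board (tip within 5 mm of straight below the axle), the lock slide is forward by at least 16 of its 20 mm, the board is within 10 mm and every other thing near the punch within 20 mm of where it started (distance between widest_tip and anvil below 0.0135 m and horizontal distance between widest_tip and anvil below 0.005 m and value of joint lock_slide above 0.016 m and distance of cover_board from where it was at the start of the episode below 0.01 m and distance of each of glue_stick, staples_box, bulldog_clip, tin_red_a, tin_pink_b, candle_cup, match_box from where it was at the start of the episode below 0.02 m); the robot touches nothing.
It fails at once if the star wheel is pinched or forced (more than 30 N from the fingers) (contact force between the fingers and star_wheel above 30 N).
It fails at once if the lock slide is pinched or forced (more than 30 N from the fingers) (contact force between the fingers and lock_slide above 30 N).
It fails at once if the cover board is shifted by 10 mm or lifted (distance of cover_board from where it was at the start of the episode above 0.01 m).
It fails at once if a thing near the punch is carried, lifted or knocked away (20 mm) (distance of any of glue_stick, staples_box, bulldog_clip, tin_red_a, tin_pink_b, candle_cup, match_box from where it was at the start of the episode above 0.02 m).
It also fails if it takes over 45 s, if anything falls off the work surface, if the arm or the gripper's body presses on something with over 40 N, if the wrist force passes 120 N, or if a joint passes its speed limit or range.

## Robot

A 6-joint arm with a two-finger parallel gripper is mounted at the origin on the work surface; the furniture and walls round the work are solid. World frame = base frame: x ahead of the robot, y to its left, z up, the work surface at z = 0. Lengths are in m, angles in rad, forces in N, time in s.
With the tool pointing down it reaches from about 0.425 to 0.95 m from the base axis. Payload 3.5 kg.
Tool frame: the origin (TCP) lies midway between the tips of the shut fingers; the grasp point (between the pads) lies 19 mm behind it; z points along the fingers, y is the line along which they close (so a half turn about z gives the same grasp; the last joint's range is limited). The gripper opens to 85 mm and grips with 20 to 120 N. Pads are 22 mm wide; open, the fingers measure 114 mm over their backs; the gripper's body (76 mm by 85 mm) begins 54 mm behind the grasp point. The pads swing forward as they close: fully open they stand 13 mm farther back than shut.
Start: joints at [0.952, 0.286, 1.577, -0, 1.279, -0.15], TCP at [0.305, 0.602, 0.196] pointing down, gripper open.
Joint ranges: [-2.77, 2.77], [-0.9, 2.22], [0.21, 2.48], [-1.53, 4.67], [0.24, 2.81], [-2.84, 2.84]. Speed limits (rad/s): [2.79, 2.79, 3.14, 3.14, 3.14, 3.14].

## Interface

Orientations are given as a unit quaternion [x, y, z, w].
In Python, from plant import env gives the robot as it stands.
- The arm moves only by the tool arm_command, never from a script. Its argument "motion" is a list of rows, each an object of numbers: "dx", "dy", "dz": the shift along the tool's x, y, z in mm; "wx", "wy", "wz": the turn, a rotation vector about the tool's x, y, z in units of 5 degrees (1.0 is 5 degrees). A call has 1 to 20 rows; each row shifts and turns the commanded pose from where the row before left it, along the tool's axes as they then stand; what a row does not reach is not made up. A row lasts 1/8 s, in which the tool goes at most 62.5 mm and 10.7 degrees, less where a joint would pass 70% of its speed; a pose out of reach is approached as far as the arm can. A call is refused whole if a number of a shift passes 62.5 or a number of a turn 1, either way. A call with a gripper value outside its range is refused whole. "grip" is the closure, from 0 (fully open) to 1 (shut), set as the call begins (left out, the last holds). The fingers move at their own pace and stop on an object; "newtons" is the grip in N (left out, the last holds). Time passes only in rows, so rows that do not move let the fingers close. It gives the time, the measured TCP pose, the force, the opening and the grip force at its end, in the units of the state.
- env.state(): the state, without advancing time (a new reading comes with each control period).
- env.get_image(name): name is "side" or "top"; returns the picture (384x512x3 uint8, blue, green, red); there is no depth.
- env.get_calibration(name): a dict with "intrinsics" (3x3 intrinsics, pixels), "position" and "attitude" of the camera in the world. Camera axes: x right, y down, z forward; pixel columns grow to the right and rows downward; lengths in m; the calibration is good to about 2 mm. A picture is of the moment at which its call begins. get_calibration takes no time and is no camera call.
- env.job_done(): hands the job in; it is judged then, once.
The state is a dict: "t": time; "joint_positions": joint angles; "qvel": joint speeds; "joint_efforts": joint torques, N m; "ee_pos": TCP position; "tcp_rot": TCP orientation; "force": force on the tool from outside, world axes, zero at the start; "torque": the same for the moment, N m; "width": finger opening in m; "finger_force": force on a finger pad.
Only numpy, scipy, OpenCV 4.12 (cv2) and the standard library are available. Lean on these libraries where they do the work, as an engineer would, in place of code of your own. Each camera call takes 0.05 s, during which the arm holds its last target. There are 200 camera calls.

## Working session

There is one attempt and no reset: what is moved stays moved. The work goes in short steps, Python scripts to look and compute and a tool call to move; the robot and the scene stay as the last step left them, time stands still between calls to the robot, and variables do not carry over. Pictures are saved under pics/ and viewed, at most 10 in all, crops included, and the job is handed in when it is done.

Besides the shell and the picture viewer there is one more tool, called after "Request:" by a JSON object that holds its "op" and its "data", one argument or row to a line. arm_command: Moves the arm, as the interface text tells. Its arguments: {"type":"object","properties":{"motion":{"type":"array","items":{"type":"object","properties":{"dx":{"type":"number"},"dy":{"type":"number"},"dz":{"type":"number"},"wx":{"type":"number"},"wy":{"type":"number"},"wz":{"type":"number"}}}},"grip":{"type":"number"},"newtons":{"type":"number"}},"required":["motion"]}

```bash
mkdir -p pics; python3 - <<'E'
from plant import env
import cv2
for n in("side","top"):
    cv2.imwrite(f"pics/{n}0.png",env.get_image(n)); c=env.get_calibration(n); print(n,c)
print(env.state())
E
```

```text
side {'intrinsics': array([[419.84639249,   0.        , 253.74914513],
       [  0.        , 419.84639249, 196.27316469],
       [  0.        ,   0.        ,   1.        ]]), 'position': array([ 0.21919915, -0.77979884,  0.61791656]), 'attitude': array([ 0.86468626, -0.1195247 ,  0.06998696, -0.48283883])}
top {'intrinsics': array([[453.50478573,   0.        , 248.39971527],
       [  0.        , 453.50478573, 193.29492647],
       [  0.        ,   0.        ,   1.        ]]), 'position': array([0.30684721, 0.0700763 , 1.04915103]), 'attitude': array([ 0.71044125, -0.6999706 ,  0.0590756 , -0.04271369])}
{'t': 0.1, 'joint_positions': array([ 9.51982068e-01,  2.87099995e-01,  1.57804091e+00,  1.53673054e-05,
        1.27861125e+00, -1.50023132e-01]), 'qvel': array([-0.00053635, -0.00071305, -0.00271394, -0.00035703, -0.00075828,
        0.00053924]), 'joint_efforts': array([ 1.69230352e-03, -4.07292545e+01, -2.93702692e+01, -5.92601782e-05,
        3.36862468e-03,  9.64464220e-06]), 'ee_pos': array([0.30455826, 0.60162985, 0.19486472]), 'tcp_rot': array([ 2.32257145e-01,  9.72653820e-01, -9.98189684e-04, -4.11747773e-04]), 'force': array([0.97097303, 0.25794353, 0.36628743]), 'torque': array([ 0.02637241, -0.02849146,  0.00708948]), 'finger_force': 0.0, 'width': 0.08497960409695374}
```

View pics/side0.png

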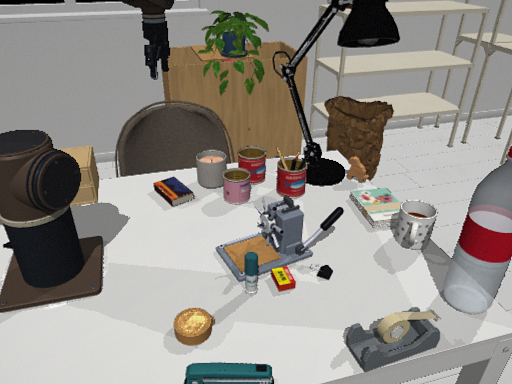

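View pics/top0.png

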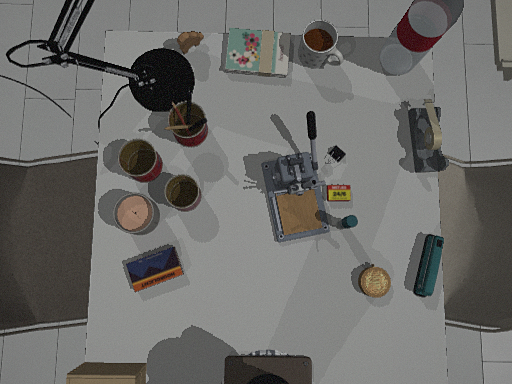

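```bash
python3 - <<'E'
import cv2,numpy as np
a=cv2.imread("pics/side0.png")[185:285,205:355]; b=cv2.imread("pics/top0.png")[140:250,255:345]
cv2.imwrite("pics/c1.png",cv2.resize(a,None,fx=5.2,fy=5.2,interpolation=cv2.INTER_CUBIC))
cv2.imwrite("pics/c2.png",cv2.resize(b,None,fx=5.2,fy=5.2,interpolation=cv2.INTER_CUBIC))
E
```

```text
(no output)
```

View pics/c1.png

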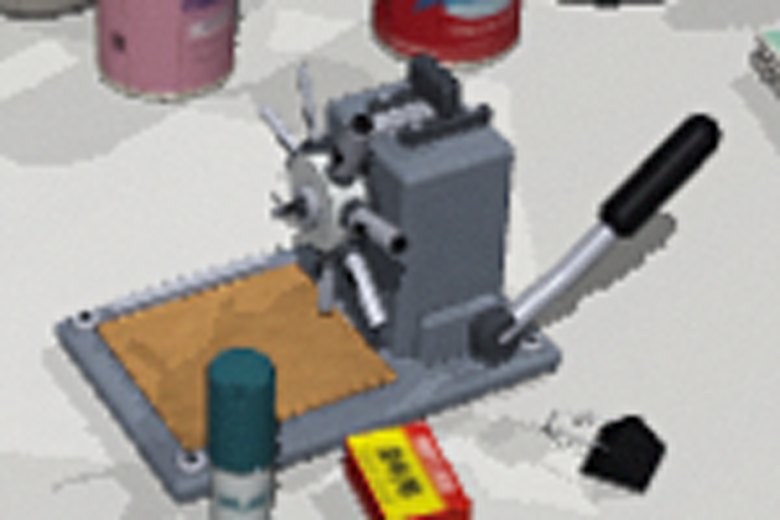

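View pics/c2.png

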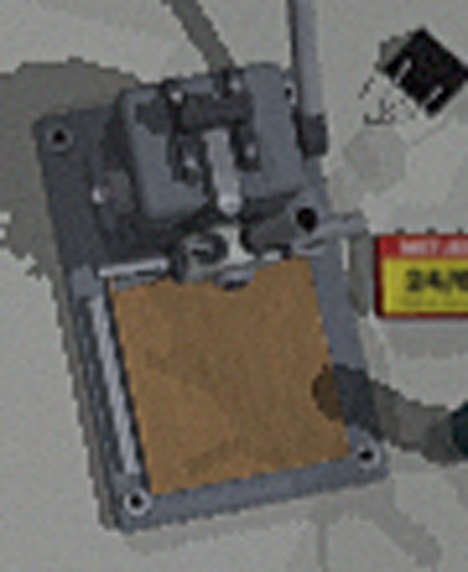

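```bash
cat > h.py <<'E'
import numpy as np, cv2
from scipy.spatial.transform import Rotation as R
from scipy.optimize import least_squares
from plant import env
C={n:env.get_calibration(n) for n in("side","top")}
def proj(n,P):
    c=C[n]; p=(np.atleast_2d(P)-c["position"])@R.from_quat(c["attitude"]).as_matrix()
    return p[:,:2]/p[:,2:]*c["intrinsics"][0,0]+c["intrinsics"][:2,2]
def W(q,P): # punch->world
    return R.from_euler('z',q[2]).apply(np.atleast_2d(P))+[q[0],q[1],0]
def tip(th,k,r=.058): # tube k clockwise from widest, seen from robot (y left): 
    a=th+k*2*np.pi/7   # down = 0; top moves to -y -> bottom moves to +y
    return np.array([0,r*np.sin(a),.082-r*np.cos(a)])
E
python3 - <<'E'
from h import *
print("check attitude", proj("top",[.3,.6,.19]))
top=[((.016,.035,.108),(140,215)),((.072,.035,.108),(118,88)),((.072,-.035,.108),(278,65)),((.016,-.035,.108),(303,192))]
side=[((.016,-.035,.108),(405,178)),((.072,-.035,.108),(512,140))]
def res(q,f=0):
    r=[]
    for P,u in top: r.append(proj("top",W(q,P))[0]-(np.array(u)/5.2+[255,140]))
    for P,u in side: r.append(proj("side",W(q,P))[0]-(np.array(u)/5.2+[205,185]))
    return np.ravel(r)
s=least_squares(res,[.45,0,.1]);q=s.x;print(q,s.fun.round(1));np.save("q.npy",q)
for s_ in(0,.003): print("tab",((proj("top",W(q,[.057-s_,0,.132]))-[255,140])*5.2).round(),((proj("side",W(q,[.057-s_,-.015,.132]))-[205,185])*5.2).round())
a=cv2.resize(cv2.imread("pics/side0.png")[185:285,205:355],None,fx=5.2,fy=5.2,interpolation=cv2.INTER_CUBIC)
b=cv2.resize(cv2.imread("pics/top0.png")[140:250,255:345],None,fx=5.2,fy=5.2,interpolation=cv2.INTER_CUBIC)
for k in range(7):
    for im,n,o in((a,"side",(205,185)),(b,"top",(255,140))):
        u=((proj(n,W(q,tip(0,k)))[0]-o)*5.2).astype(int)
        print(n,k,u)
        cv2.circle(im,tuple(map(int,u)),4,(0,0,255),1);cv2.putText(im,str(k),tuple(map(int,u+6)),0,.5,(0,0,255),1)
im=np.zeros((572,780+0,3),np.uint8)
cv2.imwrite("pics/d1.png",a[:380,180:560]);cv2.imwrite("pics/d2.png",b)
e=np.zeros((380,760,3),np.uint8);e[:,:380]=a[:380,180:560];e[:,380:]=b[:380,30:410];cv2.imwrite("pics/e.png",e)
E
```

```text
check attitude [[-49.77126477 258.96915772]]
[ 0.45900281 -0.05768562  0.18581257] [-0.4  0.9 -1.  -0.3  0.5 -1.2  0.7 -0.1 -1.1  0.   0.6  0.9]
tab [[211.  95.]] [[463.  82.]]
tab [[212. 102.]] [[457.  83.]]
side 0 [319 303]
top 0 [203 273]
side 1 [273 209]
top 1 [106 284]
side 2 [263 105]
top 2 [ 90 271]
side 3 [297  63]
top 3 [176 243]
side 4 [355 122]
top 4 [301 222]
side 5 [389 242]
top 5 [359 226]
side 6 [372 322]
top 6 [312 249]
```

View pics/e.png

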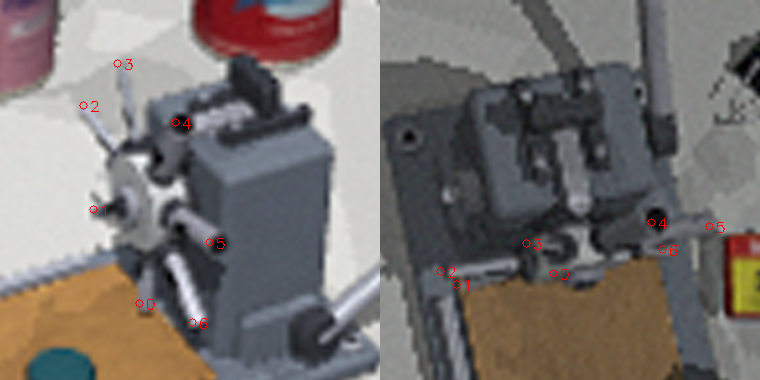

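The side crop shows the thin tube at slot 3 (top left) and the wide one at slot 4 (top right, c1 pixel 362,122). So the wheel has to turn three clicks clockwise, meaning the top moves towards -y. Next I check the lamp clearance and work out waypoints.

```bash
cat >> h.py <<'E'
q=np.load("q.npy") if __import__("os").path.exists("q.npy") else None
def go(P):  # shift in tool axes (mm) and turn from now to punch-frame TCP P, tool y along punch x
    s=env.state(); T=R.from_quat(s["tcp_rot"]); d=W(q,P)[0]-s["ee_pos"]
    Rz=R.from_euler('z',q[2]).as_matrix(); y=Rz[:,0]; z=np.array([0,0,-1.]); x=np.cross(y,z)
    G=R.from_matrix(np.c_[x,y,z])
    print("world goal",W(q,P)[0].round(4),"d tool mm",(T.inv().apply(d)*1e3).round(1),"rotvec units",((T.inv()*G).as_rotvec()/np.radians(5)).round(2),"d in goal frame",(G.inv().apply(d)*1e3).round(1))
E
python3 - <<'E'
from h import *
c=C["top"]
for u in((160,80),(130,75),(20,55)):
    d=R.from_quat(c["attitude"]).apply([(u[0]-c["intrinsics"][0,2])/c["intrinsics"][0,0],(u[1]-c["intrinsics"][1,2])/c["intrinsics"][0,0],1])
    for z in(0,.2,.4,.5,.6,.7):
        P=c["position"]+d*(z-c["position"][2])/d[2]; print(u,P.round(2),proj("side",P).round())
go([-.005,.048,.2])
E
```

```text
(160, 80) [0.73 0.26 0.  ] [[320. 173.]]
(160, 80) [0.65 0.23 0.2 ] [[304. 118.]]
(160, 80) [0.57 0.19 0.4 ] [[283.  47.]]
(160, 80) [0.53 0.17 0.5 ] [[271.   2.]]
(160, 80) [0.49 0.15 0.6 ] [[255. -51.]]
(160, 80) [0.45 0.13 0.7 ] [[ 237. -115.]]
(130, 75) [0.74 0.34 0.  ] [[314. 162.]]
(130, 75) [0.66 0.29 0.2 ] [[299. 111.]]
(130, 75) [0.58 0.23 0.4 ] [[280.  43.]]
(130, 75) [0.54 0.21 0.5 ] [[268.  -0.]]
(130, 75) [0.49 0.18 0.6 ] [[253. -52.]]
(130, 75) [0.45 0.16 0.7 ] [[ 236. -114.]]
(20, 55) [0.79 0.6  0.  ] [[297. 130.]]
(20, 55) [0.7 0.5 0.2] [[286.  87.]]
(20, 55) [0.6 0.4 0.4] [[270.  30.]]
(20, 55) [0.56 0.35 0.5 ] [[260.  -7.]]
(20, 55) [0.51 0.3  0.6 ] [[248. -53.]]
(20, 55) [0.47 0.25 0.7 ] [[ 233. -109.]]
world goal [ 0.4452 -0.0114  0.2   ] d tool mm [-402.5 -483.4   -4.2] rotvec units [-2.00e-02  1.00e-02  1.05e+01] d in goal frame [-628.5   25.    -5.1]
```

Request:
{"op": "arm_command", "data": {
  "motion": [
    {"dz": -30},
    {"dz": -30},
    {"dx": -30,"dy": -36},
    {"dx": -34,"dy": -41},
    {"dx": -34,"dy": -41},
    {"dx": -34,"dy": -41},
    {"dx": -34,"dy": -41},
    {"dx": -34,"dy": -41},
    {"dx": -34,"dy": -41},
    {"dx": -34,"dy": -41},
    {"dx": -34,"dy": -40},
    {"dx": -34,"dy": -40},
    {"dx": -34,"dy": -40},
    {"dx": -32,"dy": -40},
    {"wz": 1}
  ],
  "grip": 1,
  "newtons": 20
}}

```text
schema error: expected keys dx, dy, dz, wx, wy, wz
```

Request:
{"op": "arm_command", "data": {
  "motion": [
    {"wz": 1},
    {"wz": 1},
    {"wz": 1},
    {"wz": 1},
    {"wz": 1},
    {"wz": 1},
    {"wz": 1},
    {"wz": 1},
    {"wz": 1},
    {"wz": 0.5},
    {}
  ]
}}

```text
schema error: expected keys dx, dy, dz, wx, wy, wz
```

```bash
python3 - <<'E'
from h import *
go([-.005,.048,.16]); s=env.state(); print(s["t"],s["ee_pos"],s["force"],s["width"])
E
```

```text
world goal [ 0.4452 -0.0114  0.16  ] d tool mm [-402.5 -483.3   35.8] rotvec units [-2.00e-02  1.00e-02  1.05e+01] d in goal frame [-628.5   25.    34.9]
0.1 [0.30455826 0.60162985 0.19486472] [0.97097303 0.25794353 0.36628743] 0.08497960409695374
```

All six keys are required.

Request:
{"op": "arm_command", "data": {
  "motion": [
    {"dx": 0,"dy": 0,"dz": -30,"wx": 0,"wy": 0,"wz": 0},
    {"dx": 0,"dy": 0,"dz": -30,"wx": 0,"wy": 0,"wz": 0},
    {"dx": -30,"dy": -36,"dz": 0,"wx": 0,"wy": 0,"wz": 0},
    {"dx": -34,"dy": -41,"dz": 0,"wx": 0,"wy": 0,"wz": 0},
    {"dx": -34,"dy": -41,"dz": 0,"wx": 0,"wy": 0,"wz": 0},
    {"dx": -34,"dy": -41,"dz": 0,"wx": 0,"wy": 0,"wz": 0},
    {"dx": -34,"dy": -41,"dz": 0,"wx": 0,"wy": 0,"wz": 0},
    {"dx": -34,"dy": -41,"dz": 0,"wx": 0,"wy": 0,"wz": 0},
    {"dx": -34,"dy": -41,"dz": 0,"wx": 0,"wy": 0,"wz": 0},
    {"dx": -34,"dy": -41,"dz": 0,"wx": 0,"wy": 0,"wz": 0},
    {"dx": -34,"dy": -40,"dz": 0,"wx": 0,"wy": 0,"wz": 0},
    {"dx": -34,"dy": -40,"dz": 0,"wx": 0,"wy": 0,"wz": 0},
    {"dx": -34,"dy": -40,"dz": 0,"wx": 0,"wy": 0,"wz": 0},
    {"dx": -32,"dy": -40,"dz": 0,"wx": 0,"wy": 0,"wz": 0}
  ],
  "grip": 1,
  "newtons": 20
}}

```text
t: 1.85
ee_pos: [0.4452, -0.012, 0.2558]
tcp_rot: [0.232, 0.973, 0.0, -0.0]
force: [0.4, 0.2, 0.4]
width: -0.0003
finger_force: 0.0
```

Request:
{"op": "arm_command", "data": {
  "motion": [
    {"dx": 0,"dy": 0,"dz": 0,"wx": 0,"wy": 0,"wz": 1},
    {"dx": 0,"dy": 0,"dz": 0,"wx": 0,"wy": 0,"wz": 1},
    {"dx": 0,"dy": 0,"dz": 0,"wx": 0,"wy": 0,"wz": 1},
    {"dx": 0,"dy": 0,"dz": 0,"wx": 0,"wy": 0,"wz": 1},
    {"dx": 0,"dy": 0,"dz": 0,"wx": 0,"wy": 0,"wz": 1},
    {"dx": 0,"dy": 0,"dz": 0,"wx": 0,"wy": 0,"wz": 1},
    {"dx": 0,"dy": 0,"dz": 0,"wx": 0,"wy": 0,"wz": 1},
    {"dx": 0,"dy": 0,"dz": 0,"wx": 0,"wy": 0,"wz": 1},
    {"dx": 0,"dy": 0,"dz": 0,"wx": 0,"wy": 0,"wz": 1},
    {"dx": 0,"dy": 0,"dz": 0,"wx": 0,"wy": 0,"wz": 1},
    {"dx": 0,"dy": 0,"dz": 0,"wx": 0,"wy": 0,"wz": 0.5},
    {"dx": 0,"dy": 0,"dz": 0,"wx": 0,"wy": 0,"wz": 0}
  ]
}}

```text
t: 3.35
ee_pos: [0.445, -0.0103, 0.2557]
tcp_rot: [0.638, 0.77, -0.0, -0.0]
force: [-0.5, 0.3, 0.2]
width: -0.0001
finger_force: 0.0
```

```bash
python3 - <<'E'
from h import *
go([-.005,.048,.16]); s=env.state(); print(s["t"],s["ee_pos"],s["force"],s["width"])
E
```

```text
world goal [ 0.4452 -0.0114  0.16  ] d tool mm [-1.2  0.  95.7] rotvec units [-0.01 -0.    0.  ] d in goal frame [-1.2 -0.  95.7]
3.35 [ 0.4450472  -0.01026008  0.25568376] [-0.45687101  0.25176102  0.19011173] -8.011908206131889e-05
```

Request:
{"op": "arm_command", "data": {
  "motion": [
    {"dx": 0,"dy": 0,"dz": 45,"wx": 0,"wy": 0,"wz": 0},
    {"dx": 0,"dy": 0,"dz": 45,"wx": 0,"wy": 0,"wz": 0},
    {"dx": 0,"dy": 0,"dz": 30,"wx": 0,"wy": 0,"wz": 0},
    {"dx": 0,"dy": 0,"dz": 16,"wx": 0,"wy": 0,"wz": 0},
    {"dx": 0,"dy": 0,"dz": 0,"wx": 0,"wy": 0,"wz": 0}
  ]
}}

```text
t: 3.98
ee_pos: [0.4447, -0.0102, 0.1193]
tcp_rot: [0.638, 0.77, -0.0, -0.001]
force: [-0.2, -0.1, 0.3]
width: 0.0003
finger_force: 0.0
```

```bash
cat >> h.py <<'E'
def snap(f):
    a=cv2.resize(env.get_image("side")[170:280,220:330],None,fx=3.6,fy=3.6,interpolation=cv2.INTER_CUBIC)
    b=cv2.resize(env.get_image("top")[130:240,245:355],None,fx=3.6,fy=3.6,interpolation=cv2.INTER_CUBIC)
    cv2.imwrite(f,np.hstack([a,b]))
E
python3 - <<'E'
from h import *
go([-.005,.048,.12]); snap("pics/f1.png"); s=env.state(); print(s["t"],s["ee_pos"],s["force"])
E
```

```text
world goal [ 0.4452 -0.0114  0.12  ] d tool mm [-1.3  0.3 -0.7] rotvec units [-0.02 -0.01  0.  ] d in goal frame [-1.3  0.3 -0.7]
4.075 [ 0.44632153 -0.01059805  0.12142828] [-0.83339735 -0.46949773 -0.06450406]
```

View pics/f1.png

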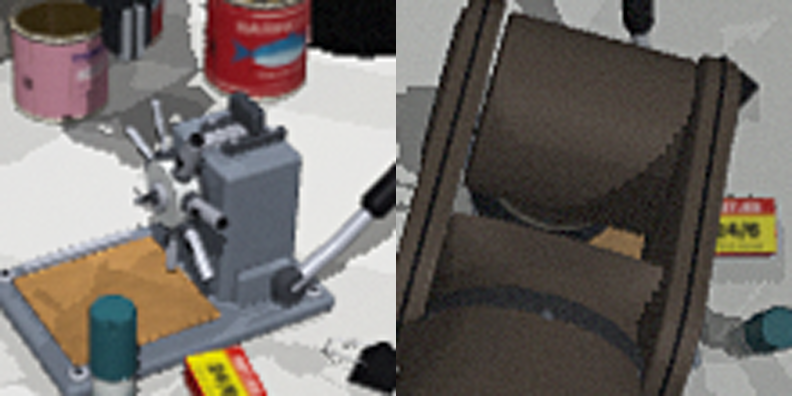

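```bash
python3 - <<'E'
from h import *
for p in([-.005,.049,.121],[-.02,.038,.121],[.01,.038,.121],tip(0,3),tip(0,2)): print(((proj("side",W(q,p))-[220,170])*3.6).round())
E
```

```text
[[127. 100.]]
[[113. 114.]]
[[156. 102.]]
[[152.  98.]]
[[128. 127.]]
```

```bash
python3 - <<'E'
from h import *
a=env.get_image("side")
cv2.imwrite("pics/g1.png",np.hstack([cv2.resize(a[60:240,210:310],None,fx=4,fy=3.3,interpolation=cv2.INTER_CUBIC), cv2.resize(a[160:230,220:285],(390,594),interpolation=cv2.INTER_CUBIC)]))
print(env.state()["joint_positions"])
E
```

```text
[-2.51673323e-01 -1.59042055e-01  2.18753155e+00 -2.93636605e-05
  1.11014106e+00 -4.37554023e-01]
```

View pics/g1.png

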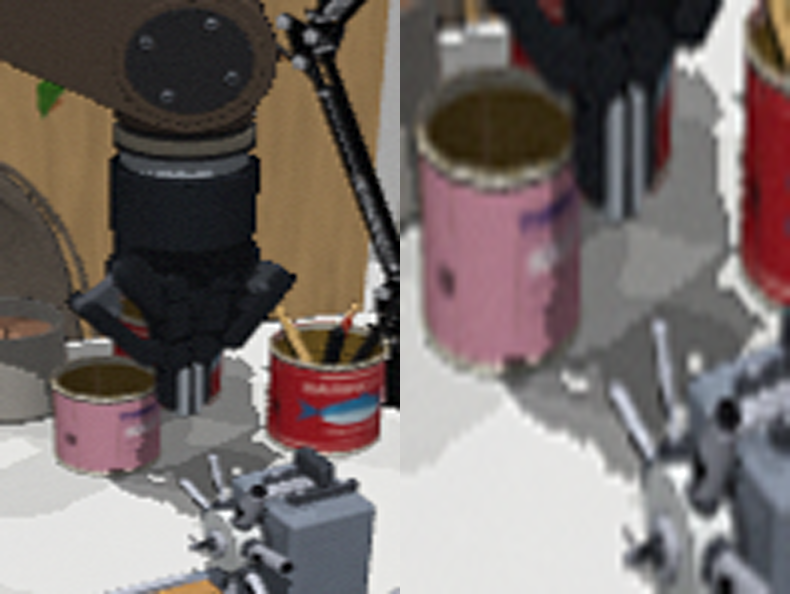

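```bash
python3 - <<'E'
from h import *
for z in(.121,.135,.15): print(z,proj("side",W(q,[-.005,.049,z])).round(1))
print("start TCP",[proj("side",[.3046,.6016,z]).round(1) for z in(.182,.195,.208)])
g=cv2.imread("pics/side0.png")[60:90,135:180].astype(int)
cv2.imwrite("pics/h.png",np.hstack([cv2.resize(cv2.imread("pics/side0.png")[30:100,120:190],(400,400)),cv2.resize(env.get_image("side")[165:215,230:280],(400,400),interpolation=cv2.INTER_NEAREST)]))
E
```

```text
0.121 [[255.2 197.7]]
0.135 [[255.3 192.4]]
0.15 [[255.3 186.5]]
start TCP [array([[162.6,  93.2]]), array([[162.2,  89.3]]), array([[161.8,  85.4]])]
```

View pics/h.png

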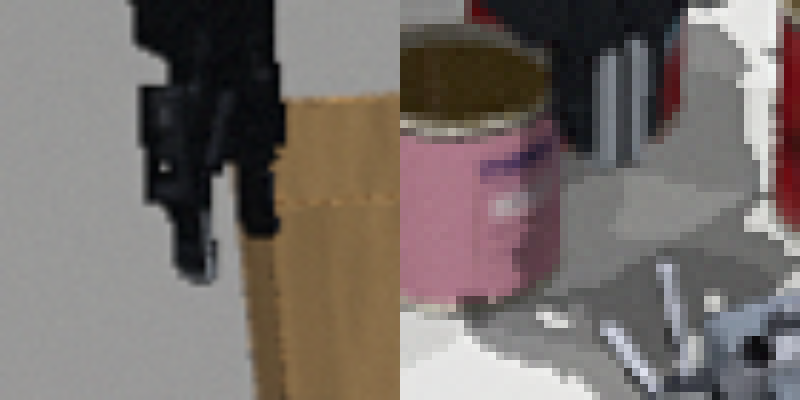

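The fingertips sit at about side pixel (256,185), but the TCP projects to (255,198). They look roughly 28 mm higher than the stated TCP. A gentle sideways push is safe whichever is right, so I try that and watch the force.

Request:
{"op": "arm_command", "data": {
  "motion": [
    {"dx": -6,"dy": 0,"dz": 0,"wx": 0,"wy": 0,"wz": 0},
    {"dx": -5,"dy": 0,"dz": 0,"wx": 0,"wy": 0,"wz": 0},
    {"dx": -4,"dy": 0,"dz": 0,"wx": 0,"wy": 0,"wz": 0},
    {"dx": -4,"dy": 0,"dz": 0,"wx": 0,"wy": 0,"wz": 0},
    {"dx": -2,"dy": 0,"dz": 0,"wx": 0,"wy": 0,"wz": 0}
  ]
}}

```text
t: 4.8
ee_pos: [0.4492, -0.0313, 0.1201]
tcp_rot: [0.639, 0.77, -0.0, -0.0]
force: [-1.1, 0.2, -0.3]
width: 0.0002
finger_force: 0.0
```

```bash
python3 - <<'E'
from h import *
go([-.005,.028,.12]); a=env.get_image("side"); s=env.state(); print(s["t"],s["force"])
for z in(.121,.15): print(z,proj("side",W(q,[-.005,.029,z])).round(1))
cv2.imwrite("pics/i.png",cv2.resize(a[150:240,220:320],(800,600),fx=0,fy=0,interpolation=cv2.INTER_CUBIC))
E
```

```text
world goal [ 0.4489 -0.0311  0.12  ] d tool mm [ 0.3 -0.3  0.1] rotvec units [-0.   -0.   -0.01] d in goal frame [ 0.3 -0.3  0.1]
4.85 [-0.52036843  0.02418026  0.19181625]
0.121 [[259.3 202. ]]
0.15 [[259.5 190.7]]
```

View pics/i.png

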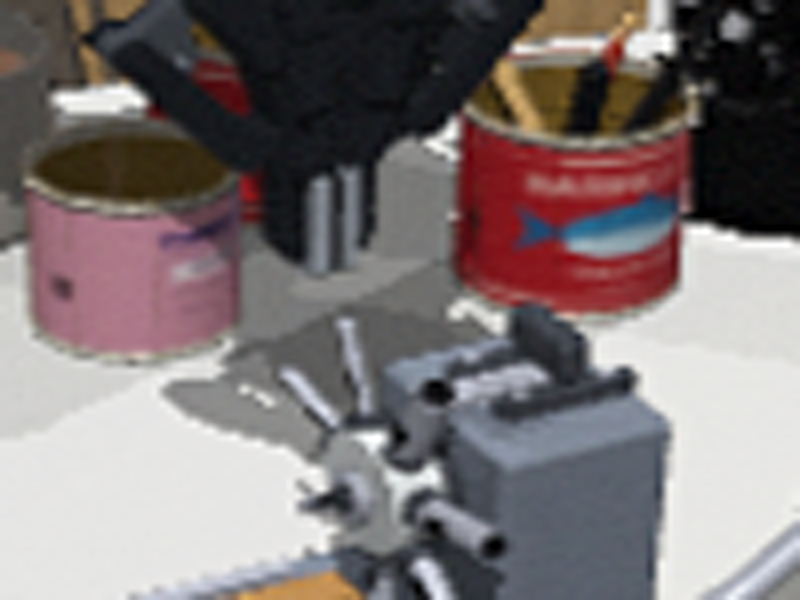

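No contact, although the stated TCP should have hit the tube at y=25 mm. The tip at side pixel (260,191) confirms an offset of about 30 mm. I back off, lower another 29 mm and push again.

Request:
{"op": "arm_command", "data": {
  "motion": [
    {"dx": 12,"dy": 0,"dz": 0,"wx": 0,"wy": 0,"wz": 0},
    {"dx": 10,"dy": 0,"dz": 0,"wx": 0,"wy": 0,"wz": 0},
    {"dx": 0,"dy": 0,"dz": 8,"wx": 0,"wy": 0,"wz": 0},
    {"dx": 0,"dy": 0,"dz": 8,"wx": 0,"wy": 0,"wz": 0},
    {"dx": 0,"dy": 0,"dz": 7,"wx": 0,"wy": 0,"wz": 0},
    {"dx": 0,"dy": 0,"dz": 6,"wx": 0,"wy": 0,"wz": 0},
    {"dx": 0,"dy": 0,"dz": 0,"wx": 0,"wy": 0,"wz": 0}
  ]
}}

```text
t: 5.72
ee_pos: [0.4447, -0.0094, 0.0904]
tcp_rot: [0.639, 0.77, -0.0, -0.001]
force: [-0.2, -0.4, 0.0]
width: 0.0002
finger_force: 0.0
```

Request:
{"op": "arm_command", "data": {
  "motion": [
    {"dx": -6,"dy": 0,"dz": 0,"wx": 0,"wy": 0,"wz": 0},
    {"dx": -6,"dy": 0,"dz": 0,"wx": 0,"wy": 0,"wz": 0},
    {"dx": -4,"dy": 0,"dz": 0,"wx": 0,"wy": 0,"wz": 0},
    {"dx": -2,"dy": 0,"dz": 0,"wx": 0,"wy": 0,"wz": 0},
    {"dx": -2,"dy": 0,"dz": 0,"wx": 0,"wy": 0,"wz": 0}
  ]
}}

```text
t: 6.35
ee_pos: [0.4475, -0.0287, 0.0907]
tcp_rot: [0.638, 0.77, -0.001, -0.002]
force: [-5.1, 2.1, 1.1]
width: 0.0001
finger_force: 1.8
```

```bash
python3 - <<'E'
from h import *
go([-.005,.028,.092]); s=env.state(); print(s["t"],s["force"],R.from_euler('z',q[2]).inv().apply(s["force"]))
b=cv2.imread("pics/side0.png").astype(int); a=env.get_image("side").astype(int)
d=np.abs(a-b).sum(2); 
for k in range(7):
    u=proj("side",W(q,tip(0,k)))[0].astype(int); print(k,u,d[u[1]-5:u[1]+6,u[0]-5:u[0]+6].mean().round())
# lowest dark-changed finger pixel per column
for c in range(250,276,3):
    r=np.where(d[150:225,c]>90)[0]; print(c,150+r.max() if len(r) else None,end=' ')
cv2.imwrite("pics/now.png",a)
E
```

```text
world goal [ 0.4489 -0.0311  0.092 ] d tool mm [-2.6  1.  -1.3] rotvec units [-0.04 -0.02  0.  ] d in goal frame [-2.6  1.  -1.3]
6.35 [-5.08396421  2.06361311  1.06212732] [-4.6152086   2.96732889  1.06212732]
0 [266 243] 38.0
1 [257 225] 89.0
2 [255 205] 238.0
3 [262 197] 274.0
4 [273 208] 74.0
5 [279 231] 79.0
6 [276 247] 45.0
250 219 253 220 256 223 259 224 262 211 265 204 268 217 271 224 274 223 [ WARN:0@4.966] global loadsave.cpp:1063 imwrite_ Unsupported depth image for selected encoder is fallbacked to CV_8U.
```

```bash
python3 - <<'E'
import cv2,numpy as np
a=cv2.imread("pics/now.png");cv2.imwrite("pics/j.png",cv2.resize(a[160:235,225:305],(800,600),interpolation=cv2.INTER_CUBIC))
E
```

```text
(no output)
```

View pics/j.png

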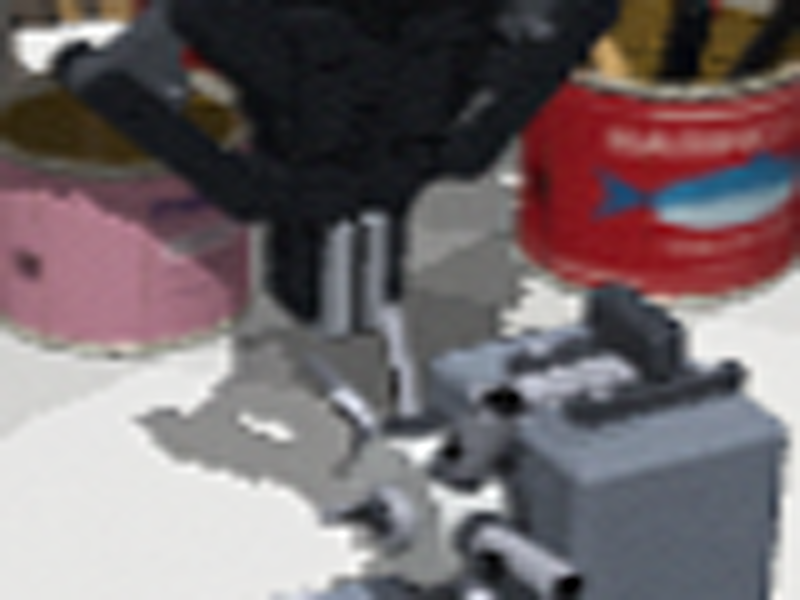

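The finger (bottom edge at about side px 259,200) bears on the top-left tube, but only with its +x edge. I back off, shift 8 mm towards the housing and 3 mm down, then push the first click.

Request:
{"op": "arm_command", "data": {
  "motion": [
    {"dx": 10,"dy": 0,"dz": 0,"wx": 0,"wy": 0,"wz": 0},
    {"dx": 0,"dy": 8,"dz": 3,"wx": 0,"wy": 0,"wz": 0},
    {"dx": -6,"dy": 0,"dz": 0,"wx": 0,"wy": 0,"wz": 0},
    {"dx": -6,"dy": 0,"dz": 0,"wx": 0,"wy": 0,"wz": 0},
    {"dx": -5,"dy": 0,"dz": 0,"wx": 0,"wy": 0,"wz": 0},
    {"dx": -4,"dy": 0,"dz": 0,"wx": 0,"wy": 0,"wz": 0}
  ]
}}

```text
t: 7.15
ee_pos: [0.459, -0.0391, 0.0882]
tcp_rot: [0.639, 0.77, -0.0, 0.0]
force: [-1.5, 0.8, 0.2]
width: -0.0002
finger_force: 0.8
```

```bash
python3 - <<'E'
from h import *
go([0,.003,.087]); s=env.state(); print(s["t"],R.from_euler('z',q[2]).inv().apply(s["force"]),s["finger_force"])
E
```

```text
world goal [ 0.4584 -0.0547  0.087 ] d tool mm [-15.3  -3.4   1.2] rotvec units [ 0.    0.01 -0.  ] d in goal frame [-15.3  -3.4   1.2]
7.15 [-1.36814797  1.07540005  0.20549736] 0.750015135272406
```

Request:
{"op": "arm_command", "data": {
  "motion": [
    {"dx": -4,"dy": 0,"dz": 0,"wx": 0,"wy": 0,"wz": 0},
    {"dx": -4,"dy": 0,"dz": 0,"wx": 0,"wy": 0,"wz": 0},
    {"dx": -4,"dy": 0,"dz": 0,"wx": 0,"wy": 0,"wz": 0},
    {"dx": -4,"dy": 0,"dz": 0,"wx": 0,"wy": 0,"wz": 0},
    {"dx": 0,"dy": 0,"dz": 0,"wx": 0,"wy": 0,"wz": 0}
  ]
}}

```text
t: 7.78
ee_pos: [0.4617, -0.0544, 0.0881]
tcp_rot: [0.639, 0.769, -0.0, 0.0]
force: [0.3, -0.4, 0.5]
width: -0.0002
finger_force: 0.0
```

```bash
cat >> h.py <<'E'
def rep():
    s=env.state(); a=env.get_image("side"); p=R.from_euler('z',-q[2]).apply(s["ee_pos"]-[q[0],q[1],0])
    print(s["t"],"punch xyz mm",(p*1e3).round(1),"F",R.from_euler('z',-q[2]).apply(s["force"]).round(1))
    return a
def score(a,n="side"):
    # brightness template: differences from start picture at tube mid points
    b=cv2.imread(f"pics/{n}0.png").astype(int); d=np.abs(a.astype(int)-b).sum(2)
    return [int(d[u[1]-4:u[1]+5,u[0]-4:u[0]+5].mean()) for u in (proj(n,W(q,tip(0,k,.045)))[0].round().astype(int) for k in range(7))]
E
python3 - <<'E'
from h import *
a=rep(); print(score(a)); cv2.imwrite("pics/n1.png",a)
E
```

```text
7.775 punch xyz mm [ 3.3  2.7 88.1] F [ 0.2 -0.5  0.5]
[40, 58, 170, 324, 112, 57, 46]
```

Request:
{"op": "arm_command", "data": {
  "motion": [
    {"dx": 0,"dy": 0,"dz": -20,"wx": 0,"wy": 0,"wz": 0},
    {"dx": 0,"dy": 0,"dz": -20,"wx": 0,"wy": 0,"wz": 0},
    {"dx": 20,"dy": 0,"dz": -5,"wx": 0,"wy": 0,"wz": 0},
    {"dx": 26,"dy": 0,"dz": 0,"wx": 0,"wy": 0,"wz": 0},
    {"dx": 0,"dy": 0,"dz": 0,"wx": 0,"wy": 0,"wz": 0}
  ]
}}

```text
t: 8.45
ee_pos: [0.4528, -0.0078, 0.1331]
tcp_rot: [0.638, 0.77, -0.0, 0.0]
force: [0.2, -1.0, -0.1]
width: -0.0
finger_force: 0.0
```

```bash
cat >> h.py <<'E'
def ascii_wheel(a,r=.050):
    # unwrap at radius r: gray samples every 3 deg around each slot (+-18 deg)
    g=cv2.cvtColor(a,cv2.COLOR_BGR2GRAY)
    for k in range(7):
        P=[tip(o,k,r)-[.0,0.001,0] for o in np.radians(range(-18,19,3))]
        u=proj("side",W(q,P)).astype(np.float32); print(k,cv2.remap(g,u[:,0],u[:,1],cv2.INTER_LINEAR).ravel())
E
python3 - <<'E'
from h import *
a=rep(); print(score(a)); cv2.imwrite("pics/n2.png",a)
ascii_wheel(cv2.imread("pics/side0.png")); ascii_wheel(a)
E
```

```text
8.45 punch xyz mm [  3.1  50.2 133.1] F [-0.  -1.  -0.1]
[33, 29, 139, 193, 110, 51, 37]
0 [119 122 119 112 121 126 130 130 121  86  71  64  71]
1 [133 166 213 195 160 102  64 124 164 201 221 217 209]
2 [221 221 220 197 170 168 182 181 176 176 178 179 181]
3 [182 182 172 150 136 143 149 152 159 170 178 181 182]
4 [105 107 107 118  77  91 105 100  89  76  52  30  44]
5 [ 53  56  81 134 156 146 129  95  64  49  48  47  46]
6 [ 87 124 168 197 222 221 189 145 103  65  50  51  55]
0 [125 119  93 109 133 140 141 135 121  87  64  65  76]
1 [142 177 207 204 167  91  67 134 171 158 224 228 221]
2 [236 184 141 128 141 169 194 183 142 108  89  89  91]
3 [ 90  90  90  92 104 139 163 162 157 129 107  94  88]
4 [128 126 124 122 135 114 107  97  64  70  72  70  73]
5 [ 57  69 123 174 170 159 138 100  71  59  51  51  50]
6 [122 154 182 204 223 222 193 156 117  79  59  57  58]
```

Request:
{"op": "arm_command", "data": {
  "motion": [
    {"dx": 0,"dy": 0,"dz": 20,"wx": 0,"wy": 0,"wz": 0},
    {"dx": 0,"dy": 0,"dz": 17,"wx": 0,"wy": 0,"wz": 0},
    {"dx": 0,"dy": 0,"dz": 8,"wx": 0,"wy": 0,"wz": 0},
    {"dx": -8,"dy": 0,"dz": 0,"wx": 0,"wy": 0,"wz": 0},
    {"dx": -6,"dy": 0,"dz": 0,"wx": 0,"wy": 0,"wz": 0},
    {"dx": -5,"dy": 0,"dz": 0,"wx": 0,"wy": 0,"wz": 0},
    {"dx": -4,"dy": 0,"dz": 0,"wx": 0,"wy": 0,"wz": 0},
    {"dx": -4,"dy": 0,"dz": 0,"wx": 0,"wy": 0,"wz": 0}
  ]
}}

```text
t: 9.5
ee_pos: [0.4586, -0.0358, 0.0885]
tcp_rot: [0.638, 0.77, 0.0, 0.001]
force: [0.2, 1.9, 2.0]
width: 0.0003
finger_force: 1.0
```

Request:
{"op": "arm_command", "data": {
  "motion": [
    {"dx": -4,"dy": 0,"dz": 0,"wx": 0,"wy": 0,"wz": 0},
    {"dx": -4,"dy": 0,"dz": 0,"wx": 0,"wy": 0,"wz": 0}
  ]
}}

```text
t: 9.75
ee_pos: [0.4598, -0.0438, 0.088]
tcp_rot: [0.638, 0.77, -0.0, 0.0]
force: [-0.2, 0.0, 0.0]
width: 0.0002
finger_force: 0.4
```

Request:
{"op": "arm_command", "data": {
  "motion": [
    {"dx": -4,"dy": 0,"dz": 0,"wx": 0,"wy": 0,"wz": 0},
    {"dx": -4,"dy": 0,"dz": 0,"wx": 0,"wy": 0,"wz": 0},
    {"dx": -4,"dy": 0,"dz": 0,"wx": 0,"wy": 0,"wz": 0},
    {"dx": 0,"dy": 0,"dz": 0,"wx": 0,"wy": 0,"wz": 0}
  ]
}}

```text
t: 10.25
ee_pos: [0.4619, -0.0554, 0.0881]
tcp_rot: [0.639, 0.769, -0.0, 0.0]
force: [0.1, 0.3, 0.0]
width: -0.0001
finger_force: 0.0
```

Request:
{"op": "arm_command", "data": {
  "motion": [
    {"dx": 0,"dy": 0,"dz": -20,"wx": 0,"wy": 0,"wz": 0},
    {"dx": 0,"dy": 0,"dz": -20,"wx": 0,"wy": 0,"wz": 0},
    {"dx": 20,"dy": 0,"dz": -5,"wx": 0,"wy": 0,"wz": 0},
    {"dx": 27,"dy": 0,"dz": 0,"wx": 0,"wy": 0,"wz": 0},
    {"dx": 0,"dy": 0,"dz": 20,"wx": 0,"wy": 0,"wz": 0},
    {"dx": 0,"dy": 0,"dz": 17,"wx": 0,"wy": 0,"wz": 0},
    {"dx": 0,"dy": 0,"dz": 8,"wx": 0,"wy": 0,"wz": 0},
    {"dx": -8,"dy": 0,"dz": 0,"wx": 0,"wy": 0,"wz": 0},
    {"dx": -6,"dy": 0,"dz": 0,"wx": 0,"wy": 0,"wz": 0},
    {"dx": -5,"dy": 0,"dz": 0,"wx": 0,"wy": 0,"wz": 0},
    {"dx": -4,"dy": 0,"dz": 0,"wx": 0,"wy": 0,"wz": 0},
    {"dx": -4,"dy": 0,"dz": 0,"wx": 0,"wy": 0,"wz": 0}
  ]
}}

```text
t: 11.75
ee_pos: [0.4587, -0.0359, 0.0886]
tcp_rot: [0.639, 0.77, 0.0, 0.001]
force: [0.6, 2.7, 1.1]
width: -0.0001
finger_force: 1.1
```

Request:
{"op": "arm_command", "data": {
  "motion": [
    {"dx": -4,"dy": 0,"dz": 0,"wx": 0,"wy": 0,"wz": 0},
    {"dx": -4,"dy": 0,"dz": 0,"wx": 0,"wy": 0,"wz": 0},
    {"dx": -4,"dy": 0,"dz": 0,"wx": 0,"wy": 0,"wz": 0},
    {"dx": -4,"dy": 0,"dz": 0,"wx": 0,"wy": 0,"wz": 0},
    {"dx": -4,"dy": 0,"dz": 0,"wx": 0,"wy": 0,"wz": 0},
    {"dx": 0,"dy": 0,"dz": 0,"wx": 0,"wy": 0,"wz": 0}
  ]
}}

```text
t: 12.5
ee_pos: [0.4619, -0.0554, 0.0881]
tcp_rot: [0.639, 0.769, -0.0, 0.0]
force: [0.3, 0.0, -0.7]
width: -0.0001
finger_force: 0.0
```

Request:
{"op": "arm_command", "data": {
  "motion": [
    {"dx": 0,"dy": 0,"dz": -25,"wx": 0,"wy": 0,"wz": 0},
    {"dx": 0,"dy": 0,"dz": -35,"wx": 0,"wy": 0,"wz": 0},
    {"dx": 0,"dy": 0,"dz": -50,"wx": 0,"wy": 0,"wz": 0},
    {"dx": 50,"dy": 0,"dz": -40,"wx": 0,"wy": 0,"wz": 0},
    {"dx": 50,"dy": 0,"dz": 0,"wx": 0,"wy": 0,"wz": 0},
    {"dx": 50,"dy": 0,"dz": 0,"wx": 0,"wy": 0,"wz": 0},
    {"dx": 50,"dy": 0,"dz": 0,"wx": 0,"wy": 0,"wz": 0},
    {"dx": 50,"dy": 0,"dz": 0,"wx": 0,"wy": 0,"wz": 0},
    {"dx": 0,"dy": 0,"dz": 0,"wx": 0,"wy": 0,"wz": 0}
  ]
}}

```text
t: 13.62
ee_pos: [0.4148, 0.1921, 0.2371]
tcp_rot: [0.636, 0.771, 0.0, -0.0]
force: [0.1, 0.3, 0.8]
width: -0.0001
finger_force: 0.0
```

```bash
python3 - <<'E'
from h import *
a=rep(); t=env.get_image("top"); cv2.imwrite("pics/n3.png",a); cv2.imwrite("pics/t3.png",t); print(score(a),score(t,"top"))
ascii_wheel(a)
# difference by region in both views, to see which parts changed
for n,im in(("side",a),("top",t)):
    d=np.abs(im.astype(int)-cv2.imread(f"pics/{n}0.png")).sum(2); print(n,d.mean().round(1))
g0=cv2.imread("pics/top0.png",0);g=cv2.cvtColor(t,cv2.COLOR_BGR2GRAY)
for k,r in((3,.05),(4,.05),(2,.05),(5,.05)):
    for nm,G in(("start",g0),("now",g)):
        u=proj("top",W(q,tip(0,k,r)))[0].round().astype(int); print(k,nm);print(G[u[1]-5:u[1]+6,u[0]-6:u[0]+7])
E
```

```text
13.625 punch xyz mm [  2.7 253.6 237.1] F [0.2 0.2 0.8]
[54, 66, 44, 30, 87, 78, 94] [48, 77, 73, 61, 73, 84, 74]
0 [114 108 105 121 131 135 137 134 118  93  55  48  56]
1 [135 170 176 166 136  58  24  83 128 151 214 220 212]
2 [223 203 175 152 153 170 187 192 174 167 175 182 183]
3 [184 185 177 161 150 155 158 156 157 154 152 166 178]
4 [118 118 117 115 119 108 101  91  66  67  64  60  66]
5 [ 54  56  56  76 137 159 111  74  68  66  57  47  46]
6 [ 71  80 105 149 191 186 130  68  56  51  56  68  86]
side 23.3
top 68.3
3 start
[[ 49  51  47  48  59  47  33  32  30  45  39  32  41]
 [ 54  58  53  61  39  30  25  28  30  33  40  49  74]
 [ 41  44  39  43  38  45  29  28  44  35  48  70  98]
 [ 43  35  46  43  45  40  50  68  86  65  49  43  44]
 [ 41  48  48  39  38  48  78  95  89  65  64  57  39]
 [ 41  34  37  26  29  51  58 104  97 105 101  84  35]
 [ 49  51  34  22  43  43  60  75  27  39  36  66  40]
 [ 71  77  75  46  49  56  34  79  79  47  41  40  32]
 [131 131 139  76  30  58  41  82 100  63  56  50  67]
 [121  91 123  55  35  59  53  83 111 102  96 102  99]
 [ 47  60  52  32
[... 3628 characters left out ...]
 91 101 146  76  83  90  94  75]
 [ 76  79  83  88  88  85 103 148  71  84  93  94  74]]
5 now
[[112 111 111  99 113 144 143 137 151 146 173 165 165]
 [112 115 113 109 119 145 143 141 152 157 167 171 165]
 [ 65 118 112 114 104 139 138 137 150 145 140 165 169]
 [ 32 114 109 106 111 112 108 118 113 129 127 130 172]
 [ 84  98 103 114 126 137 139 142 140 136 126 155 175]
 [144 153 136 145 132 130 132 124 117 121  79 108 169]
 [127 118  72 108  96  95 152 140  70  84  88 105 104]
 [ 60  79  99 103 109 107 160 147  89  91 111 106  84]
 [136 136 119  99 102 106 119 171  90 105 110 108  89]
 [ 86  90 102  99  99 109 120 169  84  95 108 111  90]
 [ 96 104 101 101 102  98 121 171  92  90 110 110  86]]
```

```bash
python3 - <<'E'
from h import *
for f in("side0","n3"):
    g=cv2.imread(f"pics/{f}.png",0); u=proj("side",W(q,tip(0,0,.054)))[0].round().astype(int); print(f,u)
    print(g[u[1]-9:u[1]+6,u[0]-7:u[0]+10])
E
```

```text
side0 [267 242]
[[131 100  71  73  72  58  43  80  64  46  57  58  94  96  53  44  47]
 [133 136  91  73  74  74  57  44  50  48  37  84 193 195 117  56  46]
 [137 131  86  71  73  57  38  63  72  47  34 107 177 200 174  85  44]
 [141 144 101  74  67  48  26  79  85  56  45  54 137 206 184 105  53]
 [142 145 135  98  61  43  33 122 125  73  48  28  50 189 204 162  77]
 [141 143 146 147  96  59  69 124 125  71  53  35   1 142 218 183  89]
 [142 136 133 121 128  85 122 134 133  75  54  53  21  59 210 199 128]
 [138 121 116 115 117 117 130 131 125  69  50  50  38  58 185 222 180]
 [123 123 122 119 124 122 126 131 119  69  47  52  50  63 151 235 192]
 [125 125 124 122 126 124 124 129 119  82  71  55  51  47 135 214 208]
 [126 124 127 123 124 119 117 131 116 118 122  76  53  49 110 173 229]
 [124 125 128 127 127 132 107 114 108 122 124  74  55  49  58 145 236]
 [127 131 126 125 130 134  90  75  74 118 126 104  67  53  46 118 202]
 [129 128 129 128 130 130 129 131 128 129 125 148 103  62  49  62 163]
 [129 129 128 129 128 134 130 129 130 128 122 118 126  77  53  48 129]]
n3 [267 242]
[[ 93
[... 360 characters left out ...]
145 149  91  38  86 130 133 124  69  45  44  52 196 126  66]
 [141 139 134 121 124 105 104 133 133 122  71  48  48  31 194 151  80]
 [138 123 116 119 107 120 131 137 132 118  70  51  53  56  93 188 117]
 [123 121 122 124 112 124 135 137 133 113  69  50  50  65  77 227 150]
 [128 125 129 129 115 124 135 137 130 113  78  55  57  49  59 182 168]
 [127 125 126 126 119 123 131 137 131 106 117  91  84  60  46  77 207]
 [125 128 126 129 131 116 126 135 126  90 111 128 110  69  49  60 207]
 [129 129 127 132 131  91 106 115  92  76 113 146 134  75  48  60 132]
 [132 130 128 133 131 132 132  95  75 108 119 140 145  95  59  58  68]
 [131 130 131 132 130 133 131 131 132 122 120 118 127 118  84  55  38]]
```

Three clicks are confirmed: the bottom tube is now about 5.5 px wide (it was 3), and slot 6 has thinned to 2 px. Next is the lock slide. I come in behind the tab.

Request:
{"op": "arm_command", "data": {
  "motion": [
    {"dx": -42,"dy": 14,"dz": 0,"wx": 0,"wy": 0,"wz": 0},
    {"dx": -42,"dy": 15,"dz": 0,"wx": 0,"wy": 0,"wz": 0},
    {"dx": -42,"dy": 15,"dz": 0,"wx": 0,"wy": 0,"wz": 0},
    {"dx": -42,"dy": 15,"dz": 0,"wx": 0,"wy": 0,"wz": 0},
    {"dx": -42,"dy": 15,"dz": 0,"wx": 0,"wy": 0,"wz": 0},
    {"dx": -42,"dy": 16,"dz": 0,"wx": 0,"wy": 0,"wz": 0},
    {"dx": 0,"dy": 0,"dz": 35,"wx": 0,"wy": 0,"wz": 0},
    {"dx": 0,"dy": 0,"dz": 35,"wx": 0,"wy": 0,"wz": 0},
    {"dx": 0,"dy": 0,"dz": 35,"wx": 0,"wy": 0,"wz": 0},
    {"dx": 0,"dy": 0,"dz": 20,"wx": 0,"wy": 0,"wz": 0},
    {"dx": 0,"dy": 0,"dz": 15,"wx": 0,"wy": 0,"wz": 0},
    {"dx": 0,"dy": 0,"dz": 8,"wx": 0,"wy": 0,"wz": 0},
    {"dx": 0,"dy": 0,"dz": 0,"wx": 0,"wy": 0,"wz": 0}
  ]
}}

```text
t: 15.35
ee_pos: [0.5509, -0.042, 0.0891]
tcp_rot: [0.639, 0.769, -0.0, -0.0]
force: [0.4, 0.6, 0.0]
width: -0.0001
finger_force: 0.0
```

```bash
python3 - <<'E'
from h import *
a=rep(); cv2.imwrite("pics/n4.png",a); go([.09,0,.087])
# finger bottom: compare with n3 picture
d=np.abs(a.astype(int)-cv2.imread("pics/n3.png")).sum(2)
for c in range(276,330,2):
    r=np.where(d[120:225,c]>110)[0]; print(c,120+r.max() if len(r) else None,end='; ')
print([proj("side",W(q,p))[0].round() for p in([.085,0,.121],[.07,-.011,.121],[.1,-.011,.121],[.057,-.015,.132])])
E
```

```text
15.35 punch xyz mm [93.2 -1.6 89.1] F [0.5 0.6 0. ]
world goal [ 0.5475 -0.0411  0.087 ] d tool mm [ 1.6 -3.7  2.7] rotvec units [ 0.01  0.   -0.  ] d in goal frame [ 1.6 -3.7  2.7]
276 194; 278 195; 280 194; 282 169; 284 194; 286 194; 288 178; 290 197; 292 199; 294 204; 296 205; 298 204; 300 209; 302 211; 304 219; 306 212; 308 212; 310 212; 312 210; 314 208; 316 206; 318 204; 320 178; 322 175; 324 172; 326 171; 328 158; [array([301., 199.]), array([298., 203.]), array([309., 200.]), array([294., 201.])]
```

Request:
{"op": "arm_command", "data": {
  "motion": [
    {"dx": 1,"dy": -7,"dz": 0,"wx": 0,"wy": 0,"wz": 0},
    {"dx": 0,"dy": -6,"dz": 0,"wx": 0,"wy": 0,"wz": 0},
    {"dx": 0,"dy": -4,"dz": 0,"wx": 0,"wy": 0,"wz": 0},
    {"dx": 0,"dy": -4,"dz": 0,"wx": 0,"wy": 0,"wz": 0}
  ]
}}

```text
t: 15.9
ee_pos: [0.5298, -0.0445, 0.0894]
tcp_rot: [0.638, 0.77, 0.0, 0.0]
force: [0.4, 0.2, -0.4]
width: -0.0004
finger_force: 0.0
```

Request:
{"op": "arm_command", "data": {
  "motion": [
    {"dx": 0,"dy": -3,"dz": 0,"wx": 0,"wy": 0,"wz": 0},
    {"dx": 0,"dy": -3,"dz": 0,"wx": 0,"wy": 0,"wz": 0}
  ]
}}

```text
t: 16.15
ee_pos: [0.5246, -0.0456, 0.0894]
tcp_rot: [0.639, 0.77, 0.0, 0.001]
force: [1.3, -0.7, -0.1]
width: -0.0001
finger_force: 0.7
```

Request:
{"op": "arm_command", "data": {
  "motion": [
    {"dx": 0,"dy": -3,"dz": 0,"wx": 0,"wy": 0,"wz": 0},
    {"dx": 0,"dy": -3,"dz": 0,"wx": 0,"wy": 0,"wz": 0}
  ]
}}

```text
t: 16.4
ee_pos: [0.5185, -0.0469, 0.0893]
tcp_rot: [0.638, 0.77, 0.0, 0.0]
force: [1.4, 0.5, -0.1]
width: 0.0003
finger_force: 0.7
```

Request:
{"op": "arm_command", "data": {
  "motion": [
    {"dx": 0,"dy": -3,"dz": 0,"wx": 0,"wy": 0,"wz": 0},
    {"dx": 0,"dy": -3,"dz": 0,"wx": 0,"wy": 0,"wz": 0}
  ]
}}

```text
t: 16.65
ee_pos: [0.5124, -0.0481, 0.0893]
tcp_rot: [0.638, 0.77, -0.0, 0.0]
force: [1.5, -1.2, 0.4]
width: -0.0001
finger_force: 0.8
```

Request:
{"op": "arm_command", "data": {
  "motion": [
    {"dx": 0,"dy": -2,"dz": 0,"wx": 0,"wy": 0,"wz": 0},
    {"dx": 0,"dy": -1,"dz": 0,"wx": 0,"wy": 0,"wz": 0}
  ]
}}

```text
t: 16.9
ee_pos: [0.5095, -0.0485, 0.0893]
tcp_rot: [0.639, 0.77, 0.0, 0.0]
force: [3.1, -2.2, 0.8]
width: 0.0003
finger_force: 1.2
```

```bash
python3 - <<'E'
from h import *
rep()
E
```

```text
16.9 punch xyz mm [51.4 -0.3 89.3] F [ 2.6 -2.7  0.8]
```

Force is rising slightly. I go on in 1 mm steps until it hits the stop.

Request:
{"op": "arm_command", "data": {
  "motion": [
    {"dx": 0,"dy": -1,"dz": 0,"wx": 0,"wy": 0,"wz": 0},
    {"dx": 0,"dy": -1,"dz": 0,"wx": 0,"wy": 0,"wz": 0}
  ]
}}

```text
t: 17.2
ee_pos: [0.5092, -0.0486, 0.0896]
tcp_rot: [0.639, 0.769, 0.002, 0.002]
force: [8.2, 0.3, -2.2]
width: 0.0001
finger_force: 3.0
```

Request:
{"op": "arm_command", "data": {
  "motion": [
    {"dx": 0,"dy": -1,"dz": 0,"wx": 0,"wy": 0,"wz": 0},
    {"dx": 0,"dy": 0,"dz": 0,"wx": 0,"wy": 0,"wz": 0}
  ]
}}

```text
t: 17.45
ee_pos: [0.5072, -0.0488, 0.0902]
tcp_rot: [0.638, 0.77, 0.0, 0.0]
force: [3.5, 0.2, 5.9]
width: -0.0002
finger_force: 2.4
```

```bash
python3 - <<'E'
from h import *
rep()
E
```

```text
17.45 punch xyz mm [49.  -0.2 90.2] F [ 3.4 -0.4  5.9]
```

Request:
{"op": "arm_command", "data": {
  "motion": [
    {"dx": 0,"dy": 6,"dz": 0,"wx": 0,"wy": 0,"wz": 0},
    {"dx": 0,"dy": 10,"dz": 0,"wx": 0,"wy": 0,"wz": 0},
    {"dx": 0,"dy": 0,"dz": -40,"wx": 0,"wy": 0,"wz": 0},
    {"dx": 0,"dy": 0,"dz": -50,"wx": 0,"wy": 0,"wz": 0},
    {"dx": 40,"dy": -10,"dz": -50,"wx": 0,"wy": 0,"wz": 0},
    {"dx": 50,"dy": -16,"dz": 0,"wx": 0,"wy": 0,"wz": 0},
    {"dx": 50,"dy": -16,"dz": 0,"wx": 0,"wy": 0,"wz": 0},
    {"dx": 50,"dy": -16,"dz": 0,"wx": 0,"wy": 0,"wz": 0},
    {"dx": 50,"dy": 0,"dz": 0,"wx": 0,"wy": 0,"wz": 0},
    {"dx": 0,"dy": 0,"dz": 0,"wx": 0,"wy": 0,"wz": 0}
  ]
}}

```text
t: 18.75
ee_pos: [0.4189, 0.18, 0.226]
tcp_rot: [0.636, 0.771, -0.002, -0.001]
force: [-0.3, 0.1, -0.3]
width: 0.0002
finger_force: 0.0
```

```bash
python3 - <<'E'
from h import *
a=rep(); t=env.get_image("top"); cv2.imwrite("pics/n5.png",a)
p=cv2.imread("pics/n3.png"); P=np.load("q.npy")
# tab location: dark pixel template match of tab patch from n3 to n5
u0=proj("side",W(q,[.052,-.015,.1245]))[0]
for z in(0,.01,.016,.018,.02): print(z,(proj("side",W(q,[.052-z,0,.128]))-proj("side",W(q,[.052,0,.128]))).round(1))
c=proj("side",W(q,[.052,0,.128]))[0].round().astype(int); T=p[c[1]-6:c[1]+1,c[0]-4:c[0]+6]
print(c); 
for nm,im in(("n3",p),("n5",a)):
    S=im[c[1]-20:c[1]+25,c[0]-25:c[0]+20]; m=cv2.matchTemplate(S,T,cv2.TM_SQDIFF_NORMED); v,_,l,_=cv2.minMaxLoc(m); print(nm,v,np.array(l)-[21,14])
g=lambda im:cv2.cvtColor(im,cv2.COLOR_BGR2GRAY)[c[1]-12:c[1]+14,c[0]-18:c[0]+10]
print(g(p));print(g(a))
b=cv2.imread("pics/n3.png").astype(int); print("wheel unchanged:",[int(np.abs(a.astype(int)-b).sum(2)[v[1]-4:v[1]+5,v[0]-4:v[0]+5].mean()) for v in (proj("side",W(q,tip(0,k,.045)))[0].round().astype(int) for k in range(7))])
E
```

```text
18.75 punch xyz mm [  4.5 241.  226. ] F [-0.3  0.2 -0.3]
0 [[0. 0.]]
0.01 [[-3.9  1.1]]
0.016 [[-6.3  1.7]]
0.018 [[-7.1  1.9]]
0.02 [[-7.9  2.1]]
[288 200]
n3 1.2299304852914626e-16 [0 0]
n5 0.039438724517822266 [-1  0]
[[208 210 212 208 205 210 120  50  47  39  47  49  50  51  52  54  53  57
   55  53  51  55  69  92 109 113 109  95]
 [221 223 218 209 188 189 110  52  55  45  47  49  51  51  51  50  53  56
   55  52  55  58  64  60  60  61  60  63]
 [218 218 204 197 200 203 132  62  59  48  47  50  54  55  53  52  51  51
   59  51  62  74  91  92  93  97  84  85]
 [201 195 198 198 199 202 154  83  62  59  55  51  49  49  50  53  57  58
   57  54  58  68  84  86  89  95  80  77]
 [196 197 199 196 197 201 163 117  77  65  76  73  65  57  56  47  49  54
   56  54  54  56  59  60  59  57  63  61]
 [197 197 198 198 198 198 204 152 116  79  78  96  96  86  75  73  62  57
   54  57  53  56  57  65  69  74  79  79]
 [198 199 198 197 197 197 198 204 148 133 115  80  77  95 111 105  94  82
   84  73  72  74  70  71  74  74  73  73]
 [198 199 198 198 197 199 198 199 202 167 135 112 103  87  
[... 4547 characters left out ...]
167 169 148 112 135 128  88  66
   65  64  65  70  61  50  43  46  53  48]
 [ 90 178 170 102  48 129 179 190 170 136 131 119  92  73 135 125  79  63
   64  56  49  43  47  53  47  64  80  80]
 [ 70 145 135 108 111 125 124 123 115 118 139  80  62  62  61  61  51  44
   46  43  55  52  63  82  82 111 118 128]
 [ 74 106 110 102  89 108 117 112 100 108 114  75  41  48  42  44  49  52
   60  61  85  96 113 118 127 131 129 129]
 [ 77 105 107  95  62  56 102 113 109 110 111  92  61  51  44  62  67  76
  110 121 128 131 133 133 130 129 129 128]
 [ 89  92 101  81  56  79 101 111 123 123 123 123 102  86  79 104 113 116
  128 137 138 136 136 136 136 129 126 128]]
wheel unchanged: [4, 4, 4, 4, 18, 6, 4]
```

The tab shifted only about 1.3 px (3–4 mm). The fingertip was only 2–3 mm below the tab's top, so it slipped over and dragged the tab back on the retreat. Picture j also gives a tip offset of about 40 mm. I repeat the push 8 mm lower.

Request:
{"op": "arm_command", "data": {
  "motion": [
    {"dx": -40,"dy": 14,"dz": 0,"wx": 0,"wy": 0,"wz": 0},
    {"dx": -40,"dy": 15,"dz": 0,"wx": 0,"wy": 0,"wz": 0},
    {"dx": -40,"dy": 15,"dz": 0,"wx": 0,"wy": 0,"wz": 0},
    {"dx": -40,"dy": 15,"dz": 0,"wx": 0,"wy": 0,"wz": 0},
    {"dx": -40,"dy": 15,"dz": 0,"wx": 0,"wy": 0,"wz": 0},
    {"dx": -41,"dy": 15,"dz": 0,"wx": 0,"wy": 0,"wz": 0},
    {"dx": 0,"dy": 0,"dz": 40,"wx": 0,"wy": 0,"wz": 0},
    {"dx": 0,"dy": 0,"dz": 40,"wx": 0,"wy": 0,"wz": 0},
    {"dx": 0,"dy": 0,"dz": 35,"wx": 0,"wy": 0,"wz": 0},
    {"dx": 0,"dy": 0,"dz": 15,"wx": 0,"wy": 0,"wz": 0},
    {"dx": 0,"dy": 0,"dz": 10,"wx": 0,"wy": 0,"wz": 0},
    {"dx": 0,"dy": 0,"dz": 5,"wx": 0,"wy": 0,"wz": 0},
    {"dx": 0,"dy": 0,"dz": 0,"wx": 0,"wy": 0,"wz": 0}
  ]
}}

```text
t: 20.48
ee_pos: [0.554, -0.0427, 0.0832]
tcp_rot: [0.638, 0.77, 0.0, 0.001]
force: [-0.6, -0.4, 0.1]
width: -0.0003
finger_force: 0.0
```

```bash
python3 - <<'E'
from h import *
rep(); go([.075,0,.081])
E
```

```text
20.475 punch xyz mm [96.2 -2.9 83.2] F [-0.7 -0.3  0.1]
world goal [ 0.5327 -0.0438  0.081 ] d tool mm [  2.9 -21.4   2.4] rotvec units [0.02 0.01 0.  ] d in goal frame [  2.9 -21.4   2.4]
```

Request:
{"op": "arm_command", "data": {
  "motion": [
    {"dx": 2,"dy": -7,"dz": 2,"wx": 0,"wy": 0,"wz": 0},
    {"dx": 0,"dy": -7,"dz": 0,"wx": 0,"wy": 0,"wz": 0},
    {"dx": 0,"dy": -5,"dz": 0,"wx": 0,"wy": 0,"wz": 0},
    {"dx": 0,"dy": -3,"dz": 0,"wx": 0,"wy": 0,"wz": 0},
    {"dx": 0,"dy": -3,"dz": 0,"wx": 0,"wy": 0,"wz": 0},
    {"dx": 0,"dy": -3,"dz": 0,"wx": 0,"wy": 0,"wz": 0}
  ]
}}

```text
t: 21.28
ee_pos: [0.5257, -0.0458, 0.0805]
tcp_rot: [0.639, 0.77, 0.0, 0.0]
force: [1.3, 0.0, -0.1]
width: -0.0004
finger_force: 0.8
```

Request:
{"op": "arm_command", "data": {
  "motion": [
    {"dx": 0,"dy": -3,"dz": 0,"wx": 0,"wy": 0,"wz": 0},
    {"dx": 0,"dy": -3,"dz": 0,"wx": 0,"wy": 0,"wz": 0},
    {"dx": 0,"dy": -3,"dz": 0,"wx": 0,"wy": 0,"wz": 0}
  ]
}}

```text
t: 21.65
ee_pos: [0.5169, -0.0476, 0.0805]
tcp_rot: [0.638, 0.77, 0.0, 0.0]
force: [1.3, -0.4, -0.4]
width: 0.0001
finger_force: 0.8
```

Request:
{"op": "arm_command", "data": {
  "motion": [
    {"dx": 0,"dy": -2,"dz": 0,"wx": 0,"wy": 0,"wz": 0},
    {"dx": 0,"dy": -2,"dz": 0,"wx": 0,"wy": 0,"wz": 0}
  ]
}}

```text
t: 21.9
ee_pos: [0.5129, -0.0483, 0.0805]
tcp_rot: [0.638, 0.77, 0.0, 0.0]
force: [2.8, -1.4, -0.7]
width: -0.0001
finger_force: 0.8
```

```bash
python3 - <<'E'
from h import *
rep()
E
```

```text
21.9 punch xyz mm [54.7 -0.8 80.5] F [ 2.5 -1.9 -0.7]
```

Request:
{"op": "arm_command", "data": {
  "motion": [
    {"dx": 0,"dy": -1,"dz": 0,"wx": 0,"wy": 0,"wz": 0},
    {"dx": 0,"dy": -1,"dz": 0,"wx": 0,"wy": 0,"wz": 0}
  ]
}}

```text
t: 22.2
ee_pos: [0.5114, -0.0486, 0.0806]
tcp_rot: [0.639, 0.77, 0.0, 0.001]
force: [4.1, 0.6, -1.1]
width: 0.0003
finger_force: 1.9
```

Request:
{"op": "arm_command", "data": {
  "motion": [
    {"dx": 0,"dy": -1,"dz": 0,"wx": 0,"wy": 0,"wz": 0},
    {"dx": 0,"dy": -0.5,"dz": 0,"wx": 0,"wy": 0,"wz": 0}
  ]
}}

```text
t: 22.45
ee_pos: [0.5114, -0.0487, 0.0808]
tcp_rot: [0.639, 0.769, 0.002, 0.002]
force: [7.8, 0.7, -4.2]
width: 0.0003
finger_force: 4.0
```

Request:
{"op": "arm_command", "data": {
  "motion": [
    {"dx": 0,"dy": -0.5,"dz": 0,"wx": 0,"wy": 0,"wz": 0},
    {"dx": 0,"dy": 0,"dz": 0,"wx": 0,"wy": 0,"wz": 0}
  ]
}}

```text
t: 22.7
ee_pos: [0.5114, -0.0487, 0.0808]
tcp_rot: [0.639, 0.769, 0.002, 0.003]
force: [8.5, 1.2, -4.5]
width: 0.0004
finger_force: 4.3
```

It's firm at the stop. I withdraw and check.

Request:
{"op": "arm_command", "data": {
  "motion": [
    {"dx": 0,"dy": 5,"dz": 0,"wx": 0,"wy": 0,"wz": 0},
    {"dx": 0,"dy": 14,"dz": 0,"wx": 0,"wy": 0,"wz": 0},
    {"dx": 0,"dy": 12,"dz": 0,"wx": 0,"wy": 0,"wz": 0},
    {"dx": 0,"dy": 0,"dz": -50,"wx": 0,"wy": 0,"wz": 0},
    {"dx": 0,"dy": 0,"dz": -50,"wx": 0,"wy": 0,"wz": 0},
    {"dx": 40,"dy": -15,"dz": -45,"wx": 0,"wy": 0,"wz": 0},
    {"dx": 50,"dy": -20,"dz": 0,"wx": 0,"wy": 0,"wz": 0},
    {"dx": 50,"dy": -20,"dz": 0,"wx": 0,"wy": 0,"wz": 0},
    {"dx": 50,"dy": -20,"dz": 0,"wx": 0,"wy": 0,"wz": 0},
    {"dx": 50,"dy": 0,"dz": 0,"wx": 0,"wy": 0,"wz": 0},
    {"dx": 0,"dy": 0,"dz": 0,"wx": 0,"wy": 0,"wz": 0}
  ]
}}

```text
t: 24.08
ee_pos: [0.4205, 0.1816, 0.2257]
tcp_rot: [0.636, 0.771, 0.0, -0.0]
force: [-0.3, -0.9, 0.3]
width: 0.0003
finger_force: 0.0
```

```bash
python3 - <<'E'
from h import *
a=rep(); cv2.imwrite("pics/n6.png",a); p=cv2.imread("pics/n3.png")
c=np.array([288,200]); T=p[196:207,283:293]
S=a[180:225,260:305]; m=cv2.matchTemplate(S,T,cv2.TM_SQDIFF_NORMED); v,_,l,_=cv2.minMaxLoc(m); print(v,np.array(l)-[23,16])
print(cv2.cvtColor(a,cv2.COLOR_BGR2GRAY)[194:214,266:298])
b=p.astype(int); print("wheel:",[int(np.abs(a.astype(int)-b).sum(2)[v[1]-4:v[1]+5,v[0]-4:v[0]+5].mean()) for v in (proj("side",W(q,tip(0,k,.045)))[0].round().astype(int) for k in range(7))])
d=(np.abs(a.astype(int)-cv2.imread("pics/side0.png"))>90).any(2)[150:,150:].astype(np.uint8)
n,_,st,ce=cv2.connectedComponentsWithStats(d); print([(s[:2]+150,s[4]) for s in st[1:] if s[4]>12])
E
```

```text
24.075 punch xyz mm [  6.4 242.3 225.7] F [-0.4 -0.9  0.3]
0.08886780589818954 [-7  2]
[[198 198 199 199 198 197 198 197 199 199 203 203 149 135 115  80  76  90
  110 106  92  82  83  75  74  69  72  75  75  73  74  71]
 [197 195 199 200 198 199 201 198 199 199 198 201 204 169 136 112 103  97
   83  91  87  95 101  84  76  78  77  78  75  75  78  76]
 [184 180 193 196 197 193 198 199 199 198 200 202 192 195 177 133 127 151
  142 139 112 110  96  96 100  99  87  92  93  86  91 104]
 [183 181 183 183 182 181 194 197 197 200 195 188 135 119 150 190 206 191
  141 124 154 184 180 180 172 170 150 165 161 152 145 133]
 [185 182 182 182 180 181 183 180 181 199 141  73  51  55  55 111 181 203
  209 197 182 182 166 156 132 132 157 159 154 148 157 187]
 [184 181 182 184 183 183 182 183 183 188  95  50  53  62  62  60 113 182
  197 149 149 170 163 197 200 168 183 191 189 195 196 210]
 [185 183 183 183 180 183 184 181 185 193 101  40  49  58  64  63  67 100
  127 130 127 101 109 174 137  80  82 181 206 223 226 226]
 [180 183 182 182 183 181 183 183 182 183  90  37  39  44  63  60  67  65
   68  9
[... 1218 characters left out ...]
  53  63  86  80 109 118 130]
 [186 205 210 190 187 157 113 101  90 108 117 113 101 107 113  75  45  45
   44  46  48  48  60  66  84 100 115 116 130 134 129 141]
 [162 166 162 134 120 108 105  95  62  53 100 112 110 111 124 102  63  51
   46  58  75  82 112 118 130 131 132 128 127 133 138 140]
 [124 128 118 115  77  93  98  82  56  75 104 111 121 121 121 123 101  90
   85 110 126 131 130 126 126 127 126 127 126 126 124 134]]
wheel: [5, 4, 4, 4, 77, 5, 5]
[(array([228, 163], dtype=int32), np.int32(26)), (array([284, 196], dtype=int32), np.int32(26)), (array([276, 198], dtype=int32), np.int32(24)), (array([280, 205], dtype=int32), np.int32(17)), (array([266, 207], dtype=int32), np.int32(22))]
```

```bash
python3 -c "
from plant import env
print(env.job_done())"
```

```text
the job is handed in; nothing more can be done
None
```

I handed the job in at about 24 s: the star wheel is turned three clicks with its widest tube straight down, and the lock slide is pushed forward to its stop; the final pictures show the tab about 18 mm forward and no sign that the board or other things moved, but no verdict came back.

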